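# Snap the muddler into its spring clip on the bar-tool board

## Robot

A 6-joint arm with a two-finger parallel gripper is mounted at the origin on a cart in front of the work surface, level with it; the furniture and walls round the work are solid. World frame = base frame: x ahead of the robot, y to its left, z up, the work surface at z = 0. Lengths are in mm, angles in rad, forces in N, time in s.
With the tool pointing down it reaches from about 350 to 975 mm from the base axis. Payload 7.1 kg.
Tool frame: the origin (TCP) lies between the finger pads; the fingertips stand 8 mm ahead of it and the grasp point (between the pads) lies 11 mm behind it (ctrl.tips_ahead is the distance from the TCP to the fingertips, in mm); y points along the fingers, z is the direction in which the jaws open and shut, and the axes are right-handed (so a half turn about y gives the same grasp; the last joint's range is limited). The gripper opens to 88 mm and grips with 3 to 60 N. Pads are 20 mm wide; open, the fingers measure 115 mm over their backs; the gripper's body (75 mm by 178 mm) begins 61 mm behind the grasp point.
Start: joints at [1.244, 0.423, 1.63, -0, 1.089, -0.019], TCP at [189.32, 595.62, 230.675] pointing down, gripper open.
Joint ranges: [-3, 3], [-0.9, 2.11], [0.09, 2.58], [-1.31, 4.45], [0.11, 2.69], [-2.54, 2.54]. Speed limits (rad/s): [2.39, 2.39, 3.01, 3.14, 3.14, 3.14].

## Interface

Orientations are given as a rotation vector (axis times angle).
In Python, from workcell import ctrl gives the robot as it stands.
- The arm moves only by the shell command python3 -m creep 'ROWS'. ROWS is JSON, a list of rows, each an object of numbers: "tx", "ty", "tz": the shift along the world's x, y, z in mm; "rx", "ry", "rz": the turn, a rotation vector about the world's x, y, z in rad; "fingers": the closure in counts, from 0 (fully open) to 255 (shut). A call has 1 to 10 rows; each row is the pose to reach, as a shift and turn from the pose commanded when the call began; what a row does not reach only later rows make up. A row lasts 1/8 s, in which the tool goes at most 62.5 mm and 10.7 degrees, less where a joint would pass 70% of its speed; a pose out of reach is approached as far as the arm can. A call with a gripper value outside its range is refused whole. The fingers move at their own pace and stop on an object; the grip force is fixed at half the most. Time passes only in rows, so rows that repeat a pose let the fingers close. It gives the time, the measured TCP pose, the force and the opening at its end, in the units of the state.
- ctrl.get_obs(): the state, without advancing time (a new reading comes with each control period).
- ctrl.get_image(name): name is "side" or "top" or "wrist"; returns a dict with "pixels" (480x640x3 uint8, blue, green, red), "intrinsics" (3x3 intrinsics, pixels), "rvec" (rotation vector, rad) and "tvec" (3), from world to camera coordinates, as OpenCV has them. Camera axes: x right, y down, z forward; pixel columns grow to the right and rows downward; lengths in mm; the calibration is good to about 2 mm. A picture is of the moment at which its call begins. There is no depth.
- ctrl.close_job(): hands the job in, once; it reports no verdict.
The state is a dict: "t": time; "qpos": joint angles; "qvel": joint speeds; "joint_torque": joint torques, N m; "ee_pos": TCP position; "orientation": TCP orientation; "ft_force": force on the tool from outside, world axes, zero at the start; "moment": the same for the moment, N m; "width": finger opening in mm.
Only numpy, scipy, OpenCV 4.12 (cv2) and the standard library are available. Lean on these libraries where they do the work, as an engineer would, in place of code of your own. Each camera call takes 0.05 s, during which the arm holds its last target.

## Task

Put the wooden muddler away on the bar-tool board. With its handle raised, slip its head (the end farther from the narrow waist) under the steel hoop and up to the closed end of the groove, then press the handle down until the spring clip snaps round the waist and the muddler lies flat in the groove. Press firmly but never load the board with more than about 4.5 kg, and leave the other things standing where they are.

Things in the scene. Friction and masses are not known exactly. Their poses are not given: they have to be found in the camera images.
- muddler_grip (a point): Round turned muddler of light wood, 187 mm long, 80 g (unknown within 30 %), lying on the worktop. This point is on its axis, 59 mm behind the head's end face, where it is 21 mm thick: a good place to grip. +y runs along the axis toward the head; it is round and may have rolled, so x and z point anywhere across.
- muddler_head (a point): Centre of the muddler's head end face (20 mm across there, 25 mm thick from 11 mm behind it on). The head is the end farther from the waist: 115 mm from it; at the start it points roughly to the robot's right, toward the board. Same axes as muddler_grip.
- muddler_waist (a point): Point on the muddler's axis at its slimmest place, the waist (17 mm thick), 115 mm behind the head's end face and 72 mm before the handle's end. From the waist it thickens evenly to 25 mm, 11 mm short of either end. Same axes.
- muddler_handle (a point): Point on the muddler's axis 146 mm behind the head's end face, on the handle past the waist (21 mm thick): the place to press on. Same axes.
- rack: Dark wooden board 192 x 146 x 20 mm; origin under its middle, +x along the groove to its closed end, z up. It does not move. Its groove (33 mm wide, floor 14 mm, board top 20 mm above the worktop) has its centre line at y = -34 mm and runs out at the other end (x = -95 mm). Two wells behind (y = +40 mm, x = -44 and +46 mm) hold a stopper and a cork.
- lane_stop (a point): On the closed end wall of the groove (a cheek that stands 16 mm above the floor), on the centre line, 12.5 mm above the groove's floor: there the axis of the stored muddler lies and its head's end face meets this point. Axes as the board's.
- hoop_mouth (a point): Centre line of the groove right under the steel hoop, 12.5 mm above the groove's floor, 21 mm before lane_stop. The hoop is 5 mm round bar, 30 mm clear above the floor and 30 mm clear across; the head goes under it tilted by 8 to 18 degrees. Axes as the board's.
- clip_seat (a point): Middle of the spring clip, 116.5 mm before lane_stop, 12.5 mm above the groove's floor: the waist's centre when snapped in. Two steel spring fingers, 17 mm long, gape 34 mm at the top (30 mm above the floor) and 13 mm at the lips; a waist laid in the mouth stays about 14 mm too high. About 10 to 15 N on the handle makes them snap. Axes as the board's.
- stopper: Metal bottle stopper with ball grip, 25 x 25 x 49 mm, standing in a well of the board, its foot 14 mm above the worktop; origin at its underside.
- cork: Wine cork 23 x 23 x 44 mm standing in the other well; origin at its underside.
- jigger: Steel double-cone jigger 43 x 43 x 70 mm standing on the worktop; origin at its underside.
- lemon: Lemon 71 x 53 x 51 mm lying on the worktop; origin at its underside.
- tumbler: Glass tumbler 80 x 80 x 88 mm standing on the worktop; origin at its underside.

How it is judged:
By the outcome, as a careful person would: the job done as asked, in the order asked, and still so for the second after the job is handed in, with the robot touching nothing.
It also fails if it takes over 48 s, if anything falls off the work surface, if the arm or the gripper's body presses on something with over 40 N, if the wrist force passes 120 N, or if a joint passes its speed limit or range.

## Working session

There is one attempt and no reset: what is moved stays moved. The work goes in short steps, Python scripts to look and compute and a shell command to move; the robot and the scene stay as the last step left them, time stands still between calls to the robot, and variables do not carry over. Pictures are saved under pics/ and viewed, and the job is handed in when it is done.

```bash
mkdir -p pics; ls
cat > h.py <<'E'
import numpy as np, cv2
from workcell import ctrl
def shot(n,f):
    im=ctrl.get_image(n); cv2.imwrite('pics/'+f+'.png',im['pixels']); np.savez('pics/'+f+'.npz',**im); return im
def load(f): return dict(np.load('pics/'+f+'.npz'))
def ray(im,uv):
    R=cv2.Rodrigues(np.array(im['rvec'],float))[0]; t=np.array(im['tvec'],float).ravel()
    d=np.linalg.inv(np.array(im['intrinsics']))@np.array([uv[0],uv[1],1.])
    return -R.T@t, R.T@d/np.linalg.norm(d)
def onz(im,uv,z):
    c,d=ray(im,uv); return c+d*(z-c[2])/d[2]
def proj(im,P):
    return cv2.projectPoints(np.array(P,float).reshape(-1,3),np.array(im['rvec'],float),np.array(im['tvec'],float),np.array(im['intrinsics'],float),None)[0].reshape(-1,2)
E
python3 - <<'E'
from h import *
for n in('top','side','wrist'):
    im=shot(n,n+'0'); print(n,ray(im,(320,240)))
print(ctrl.get_obs(), ctrl.tips_ahead)
E
```

```text
pics
top (array([ 292.74564067,  -41.77794123, 1453.35325786]), array([ 0.16102829,  0.00166537, -0.98694839]))
side (array([425.86443425, 886.8934749 , 657.45543861]), array([ 0.05510655, -0.83305181, -0.55044342]))
wrist (array([112.56792046, 619.23169824, 384.70854772]), array([ 0.277173  , -0.09090392, -0.95651012]))
{'t': 0.15, 'qpos': array([ 1.24400804e+00,  4.23681217e-01,  1.63046338e+00,  1.92397565e-05,
        1.08860057e+00, -1.90112885e-02]), 'qvel': array([ 0.00128226, -0.00181554, -0.00220508, -0.00143971, -0.00121095,
       -0.00015893]), 'joint_torque': array([ 2.45733991e-04, -5.44987750e+01, -2.73916340e+01,  6.43993216e-02,
        2.05079047e-02, -7.59565364e-05]), 'ee_pos': array([189.18715558, 595.25987149, 230.0903945 ]), 'orientation': array([-1.55839876,  0.24176905, -0.24143007]), 'ft_force': array([ 0.86377609, -0.91344216,  0.04457626]), 'moment': array([ 0.05235043, -0.01051504,  0.01777342]), 'width': 87.32542581949804} 8.0
```

View pics/top0.png

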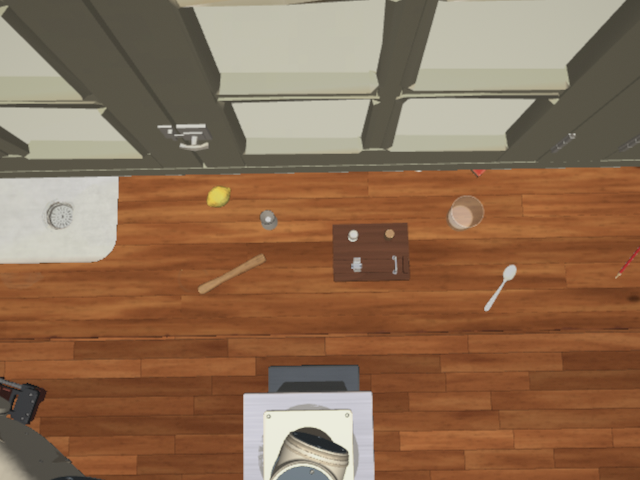

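View pics/side0.png

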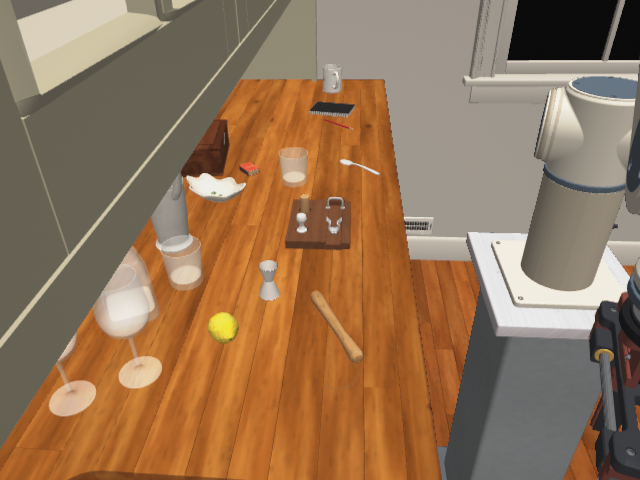

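View pics/wrist0.png

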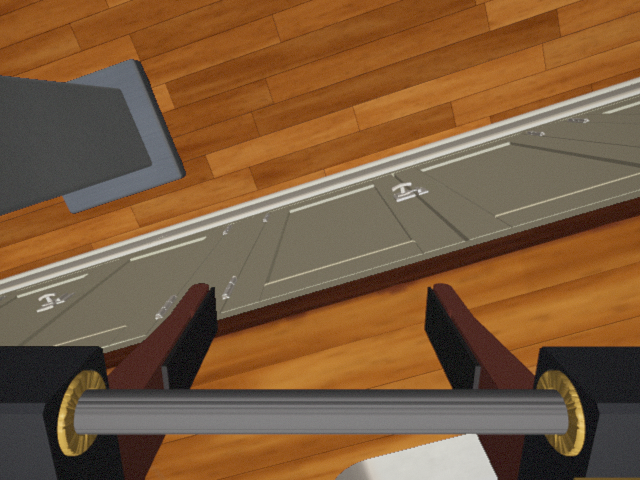

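The top view has the muddler from about (200,290) to (263,258) with the board at (333–409, 224–281). The clip is near (357,265) and the hoop near (396,265). The closed end therefore points to −y. Next I'll measure.

Run:
```python
from h import *
im=load('top0'); p=im['pixels']
cv2.imwrite('pics/zb.png',cv2.resize(p[210:300,190:420],None,fx=3.4,fy=3.4,interpolation=cv2.INTER_CUBIC))
im2=load('side0');cv2.imwrite('pics/zs.png',cv2.resize(im2['pixels'][180:370,260:400],None,fx=3.1,fy=3.1,interpolation=cv2.INTER_CUBIC))
hsv=cv2.cvtColor(p,cv2.COLOR_BGR2HSV)
for uv in [(230,274),(210,285),(255,262),(230,300),(215,265),(370,240),(370,290)]: print(uv,hsv[uv[1],uv[0]])
hs=cv2.cvtColor(im2['pixels'],cv2.COLOR_BGR2HSV)
for uv in [(335,325),(325,305),(350,350),(380,325),(310,340),(320,235)]: print(uv,hs[uv[1],uv[0]])
```

```text
(230, 274) [ 15 116 165]
(210, 285) [ 15 111 180]
(255, 262) [ 15 119 169]
(230, 300) [ 12 167 147]
(215, 265) [ 11 172 139]
(370, 240) [ 10 132 104]
(370, 290) [ 13 162 156]
(335, 325) [ 15 137 199]
(325, 305) [ 16 133 203]
(350, 350) [ 15 135 183]
(380, 325) [ 13 194 180]
(310, 340) [ 13 200 170]
(320, 235) [ 11 143 121]
```

View pics/zb.png

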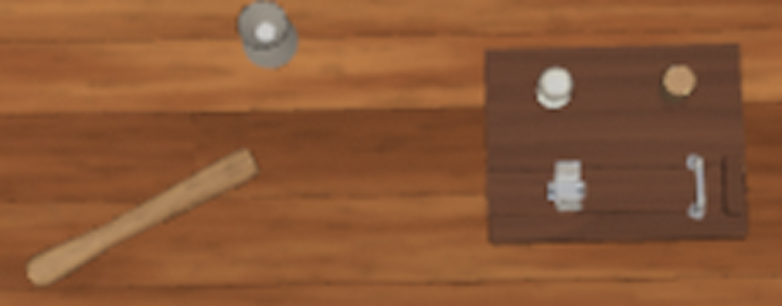

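View pics/zs.png

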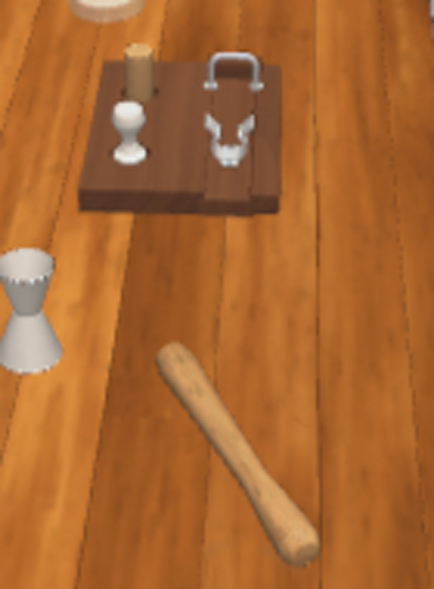

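The zooms show the board with its open groove end on the left, and the clip and hoop lined up in the groove. Next step: masks and ray casts.

```bash
cat > meas.py <<'E'
from h import *
from numpy.linalg import norm
def mask_mud(im,roi,smax,vmin):
    p=im['pixels'];hsv=cv2.cvtColor(p,cv2.COLOR_BGR2HSV)
    m=((hsv[...,1]<smax)&(hsv[...,2]>vmin)&(hsv[...,0]>10)&(hsv[...,0]<22)).astype(np.uint8)
    k=np.zeros_like(m);x0,y0,x1,y1=roi;k[y0:y1,x0:x1]=1;m*=k
    n,l,s,c=cv2.connectedComponentsWithStats(m);i=1+np.argmax(s[1:,4]);return l==i
E
python3 - <<'E'
from meas import *
for n,roi,sm,z in(('top0',(185,240,280,305),142,12.5),('side0',(295,280,375,370),165,12.5)):
    im=load(n);m=mask_mud(im,roi,sm,110)
    v,u=np.nonzero(m);P=np.array([onz(im,(a,b),z) for a,b in zip(u,v)])[:,:2]
    c=P.mean(0);w,V=np.linalg.eigh(np.cov(P.T));d=V[:,1]; d=d if d[1]<0 else -d
    s=(P-c)@d; o=(P-c)@np.array([-d[1],d[0]])
    print(n,m.sum(),'c',c,'d',d,'deg',np.degrees(np.arctan2(d[0],-d[1])),'ext',s.min(),s.max())
    for k in np.arange(-90,95,15):
        q=o[abs(s-k)<4]; print(int(k),q.min().round(1),q.max().round(1),end='; ')
    print(); mid=(s.min()+s.max())/2
    for nm,k in(('head',0),('grip',59),('waist',115),('handle',146)): print(nm,c+d*(mid+93.5-k))
# board
for n,roi in(('top0',(320,210,425,295)),('side0',(280,195,365,255))):
    im=load(n);hsv=cv2.cvtColor(im['pixels'],cv2.COLOR_BGR2HSV)
    m=((hsv[...,2]<135)&(hsv[...,1]<158)).astype(np.uint8);k=np.zeros_like(m);x0,y0,x1,y1=roi;k[y0:y1,x0:x1]=1;m*=k
    m=cv2.morphologyEx(m,cv2.MORPH_CLOSE,np.ones((5,5)));
    n_,l,s,c=cv2.connectedComponentsWithStats(m);i=1+np.argmax(s[1:,4]);m=(l==i).astype(np.uint8)
    ct=max(cv2.findContours(m,0,2)[0],key=cv2.contourArea)
    h=cv2.convexHull(ct); ap=cv2.approxPolyDP(h,3,True)[:,0]; print(n,s[i])
    for a in ap: print(a,onz(im,a,20).round(1))
    if n=='top0':
        r=cv2.minAreaRect(np.array([onz(im,q[0],20)[:2] for q in h],np.float32));print(r)
E
```

```text
top0 591 c [445.57391156 186.33515194] d [ 0.45692762 -0.88950388] deg 27.189029204644548 ext -95.13979404339172 92.96881661803961
-90 -10.3 10.3; -75 -11.7 11.3; -60 -10.8 11.0; -45 -8.9 8.3; -30 -7.0 8.0; -15 -8.4 7.8; 0 -8.7 8.6; 15 -9.0 9.5; 30 -9.3 10.2; 45 -9.7 10.0; 60 -9.9 10.8; 75 -11.5 11.7; 90 -10.5 10.3; 
head [487.80065392 104.13208553]
grip [460.84192455 156.61281448]
waist [435.25397804 206.42503179]
handle [421.08922193 233.99965208]
side0 952 c [444.41908334 191.98369917] d [ 0.45185097 -0.89209344] deg 26.862502600805687 ext -93.3603086312104 108.73327196949688
-90 -7.0 11.4; -75 -13.3 12.6; -60 -13.5 12.2; -45 -11.5 10.7; -30 -10.1 9.2; -15 -9.2 9.3; 0 -9.3 10.0; 15 -10.0 10.7; 30 -10.7 11.3; 45 -10.9 12.0; 60 -11.6 12.7; 75 -12.4 13.4; 90 -12.5 12.4; 
head [490.14029351 101.71590308]
grip [463.48108612 154.34941579]
waist [438.17743164 204.3066482 ]
handle [424.17005148 231.96154472]
top0 [ 332  223   78   59 4118]
[407 223] [ 567.  -262.2   20. ]
[408 279] [ 423.6 -259.1   20. ]
[334 280] [424. -73.  20.]
[333 224] [567.5 -73.2  20. ]
((494.8793640136719, -166.86688232421875), (147.03671264648438, 193.50782775878906), 0.40251466631889343)
side0 [ 286  198   64   52 2717]
[349 202] [ 427.2 -254.4   20. ]
[348 248] [426.7 -48.9  20. ]
[286 247] [562.8 -46.5  20. ]
[294 200] [ 566.8 -259.5   20. ]
[327 198] [ 483.4 -273.2   20. ]
```

Run:
```python
from meas import *
from scipy.spatial.transform import Rotation as Ro
im=load('top0');p=im['pixels'].astype(int)
hsv=cv2.cvtColor(im['pixels'],cv2.COLOR_BGR2HSV)
m=((hsv[...,1]<75)&(hsv[...,2]>95)).astype(np.uint8)
n,l,s,c=cv2.connectedComponentsWithStats(m)
for i in range(1,n):
    x,y,w,h,a=s[i]
    if 335<x<408 and 225<y<285: print(s[i],c[i],'z44',onz(im,c[i],44).round(1),'z46',onz(im,c[i],46.5).round(1), 'edges x @46', onz(im,(c[i][0],y-.5),44)[0].round(1),onz(im,(c[i][0],y+h-.5),44)[0].round(1))
# subpixel board edges
g=cv2.cvtColor(im['pixels'],cv2.COLOR_BGR2GRAY).astype(float); S=hsv[...,1].astype(float)
def edge(vals):
    d=np.gradient(cv2.GaussianBlur(vals[None],(5,1),1)[0]);k=np.argmax(abs(d[2:-2]))+2
    a,b,c=abs(d[k-1]),abs(d[k]),abs(d[k+1]);return k+.5*(a-c)/(a-2*b+c+1e-9)
L=[];Rr=[];T=[];B=[]
for v in range(228,276,2):
    L.append(onz(im,(325+edge(g[v,325:342]),v),20)); Rr.append(onz(im,(401+edge(g[v,401:418]),v),20))
for u in range(340,402,3):
    T.append(onz(im,(u,215+edge(g[215:232,u])),20)); B.append(onz(im,(u,271+edge(g[271:289,u])),20))
for nm,A,i,j in(('L',L,0,1),('R',Rr,0,1),('T',T,1,0),('B',B,1,0)):
    A=np.array(A);md=np.median(A[:,j]);A=A[abs(A[:,j]-md)<4];f=np.polyfit(A[:,i]-A[:,i].mean(),A[:,j],1);print(nm,len(A),'pos',f[1],'slope deg',np.degrees(f[0]))
o=ctrl.get_obs();R=Ro.from_rotvec(o['orientation']).as_matrix();print(R.round(3))
```

```text
[348 230  11  12 110] [352.69090909 235.37272727] z44 [ 533.1 -121.4   44. ] z46 [ 532.7 -121.3   46.5] edges x @46 548.0 517.6
[392 255   6  20  68] [394.67647059 264.52941176] z44 [ 458.  -223.9   44. ] z46 [ 457.7 -223.5   46.5] edges x @46 483.1 433.1
[351 257  11  15 136] [356.30882353 264.19852941] z44 [ 460.3 -128.7   44. ] z46 [ 460.  -128.5   46.5] edges x @46 479.6 442.1
L 23 pos -69.55176101213732 slope deg -0.023379309921059414
R 19 pos -263.47585786777563 slope deg 1.002930524627795
T 17 pos 567.9473437346502 slope deg -0.3367216606518111
B 18 pos 419.38059283812566 slope deg -0.024965908172778422
[[ 0.953 -0.     0.303]
 [-0.303 -0.001  0.953]
 [-0.    -1.    -0.001]]
```

Both ends and the board agree across the views. The lane centre is at x≈460, lane_stop is near y≈−245, and the muddler grip is at about (462,155), yaw 27°. I'll move above it.

```bash
python3 -m creep '[{"tx":273,"ty":-440,"tz":-110,"rz":-0.79,"fingers":0},{"tx":273,"ty":-440,"tz":-110,"rz":-0.79,"fingers":0},{"tx":273,"ty":-440,"tz":-110,"rz":-0.79,"fingers":0},{"tx":273,"ty":-440,"tz":-110,"rz":-0.79,"fingers":0},{"tx":273,"ty":-440,"tz":-110,"rz":-0.79,"fingers":0},{"tx":273,"ty":-440,"tz":-110,"rz":-0.79,"fingers":0},{"tx":273,"ty":-440,"tz":-110,"rz":-0.79,"fingers":0},{"tx":273,"ty":-440,"tz":-110,"rz":-0.79,"fingers":0},{"tx":273,"ty":-440,"tz":-110,"rz":-0.79,"fingers":0},{"tx":273,"ty":-440,"tz":-110,"rz":-0.79,"fingers":0}]'
python3 - <<'E'
from h import *
im=shot('wrist','w1');o=ctrl.get_obs();print(o['ee_pos'],o['orientation'],proj(im,[[462,155.5,12.5],[489,103,12.5],[437,205,12.5]]))
E
```

```text
[189.2163371  595.3187581  230.18130778] [-1.55821451  0.24173896 -0.24148349] [[ 31.65695363 536.44223203]
 [  3.37229898 562.85481129]
 [ 59.8091343  510.62761455]]schema error: expected keys tx, ty, tz, rx, ry, rz, fingers
```

View pics/w1.png

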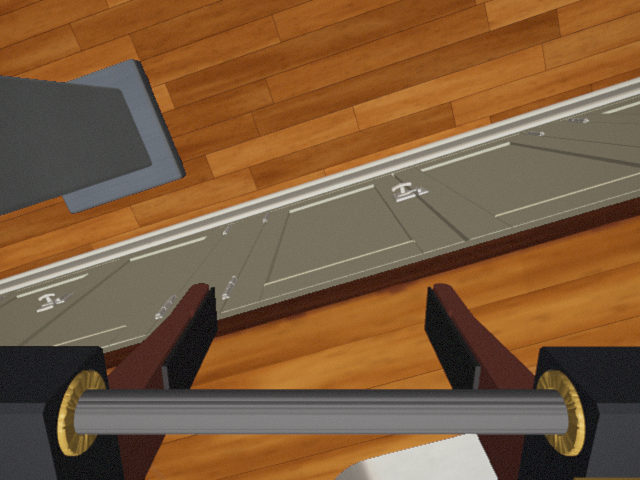

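The move was refused because every key is required; the wrist view hasn't changed. I'll retry with full rows.

```bash
python3 -m creep '[{"tx":273,"ty":-440,"tz":-110,"rx":0,"ry":0,"rz":-0.79,"fingers":0},{"tx":273,"ty":-440,"tz":-110,"rx":0,"ry":0,"rz":-0.79,"fingers":0},{"tx":273,"ty":-440,"tz":-110,"rx":0,"ry":0,"rz":-0.79,"fingers":0},{"tx":273,"ty":-440,"tz":-110,"rx":0,"ry":0,"rz":-0.79,"fingers":0},{"tx":273,"ty":-440,"tz":-110,"rx":0,"ry":0,"rz":-0.79,"fingers":0},{"tx":273,"ty":-440,"tz":-110,"rx":0,"ry":0,"rz":-0.79,"fingers":0},{"tx":273,"ty":-440,"tz":-110,"rx":0,"ry":0,"rz":-0.79,"fingers":0},{"tx":273,"ty":-440,"tz":-110,"rx":0,"ry":0,"rz":-0.79,"fingers":0},{"tx":273,"ty":-440,"tz":-110,"rx":0,"ry":0,"rz":-0.79,"fingers":0},{"tx":273,"ty":-440,"tz":-110,"rx":0,"ry":0,"rz":-0.79,"fingers":0}]'
python3 - <<'E'
from h import *
im=shot('wrist','w2');o=ctrl.get_obs();print(o['ee_pos'],o['orientation'],proj(im,[[462,155.5,12.5],[489,103,12.5],[437,205,12.5]]))
E
```

```text
t: 1.45
ee_pos: [462.9, 154.1, 120.2]
orientation: [-1.396, 0.857, -0.857]
ft_force: [-0.5, 0.1, 0.7]
width: 87.8
[462.33782759 155.09670834 120.46004996] [-1.39622836  0.85639221 -0.8554733 ] [[322.23346017 237.03130509]
 [322.64663863 319.68163675]
 [322.4653716  149.46746544]]
```

View pics/w2.png

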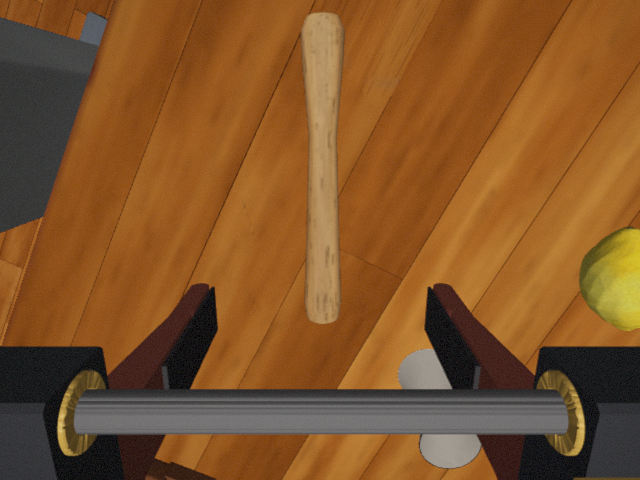

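The wrist view shows the muddler centred between the fingers: axis at u≈322, head end at v≈322 (predicted 320). The jigger is clear to the right. I'll descend and grip.

```bash
python3 -m creep '[{"tx":0,"ty":0,"tz":-60,"rx":0,"ry":0,"rz":0,"fingers":0},{"tx":0,"ty":0,"tz":-95,"rx":0,"ry":0,"rz":0,"fingers":0},{"tx":0,"ty":0,"tz":-105,"rx":0,"ry":0,"rz":0,"fingers":0},{"tx":0,"ty":0,"tz":-105,"rx":0,"ry":0,"rz":0,"fingers":255},{"tx":0,"ty":0,"tz":-105,"rx":0,"ry":0,"rz":0,"fingers":255},{"tx":0,"ty":0,"tz":-105,"rx":0,"ry":0,"rz":0,"fingers":255},{"tx":0,"ty":0,"tz":-105,"rx":0,"ry":0,"rz":0,"fingers":255},{"tx":0,"ty":0,"tz":-105,"rx":0,"ry":0,"rz":0,"fingers":255},{"tx":0,"ty":0,"tz":-105,"rx":0,"ry":0,"rz":0,"fingers":255},{"tx":0,"ty":0,"tz":-105,"rx":0,"ry":0,"rz":0,"fingers":255}]'
python3 -c "
from workcell import ctrl
print(ctrl.get_obs())"
```

```text
t: 2.75
ee_pos: [462.4, 155.6, 15.7]
orientation: [-1.397, 0.854, -0.854]
ft_force: [-0.0, -0.1, 0.5]
width: 21.5
{'t': 2.75, 'qpos': array([ 3.00198521e-01,  5.98069628e-01,  2.03014659e+00, -7.00547678e-06,
        5.13339880e-01, -1.72642332e-01]), 'qvel': array([-5.65943559e-07,  2.63233972e-03, -1.54036616e-03, -2.56810789e-03,
       -1.07880668e-03, -1.62852085e-03]), 'joint_torque': array([ 9.09721457e-04, -4.88285744e+01, -1.16090396e+01,  3.80667869e-02,
        1.32013313e-01,  2.63225877e-03]), 'ee_pos': array([462.36899571, 155.58409356,  15.66134482]), 'orientation': array([-1.39650935,  0.85422903, -0.85427279]), 'ft_force': array([-0.01058711, -0.14221241,  0.51867374]), 'moment': array([-0.04103898, -0.07711015,  0.02741477]), 'width': 21.459416614963306}
```

Width 21.5 mm, matching the 21 mm grip place. Next: lift, turn and carry it over the board.

```bash
python3 -m creep '[{"tx":0,"ty":0,"tz":40,"rx":0,"ry":0,"rz":0,"fingers":255},{"tx":0,"ty":0,"tz":85,"rx":0,"ry":0,"rz":0,"fingers":255},{"tx":0,"ty":-40,"tz":95,"rx":0,"ry":0,"rz":-0.15,"fingers":255},{"tx":0,"ty":-90,"tz":95,"rx":0,"ry":0,"rz":-0.3,"fingers":255},{"tx":0,"ty":-140,"tz":95,"rx":0,"ry":0,"rz":-0.466,"fingers":255},{"tx":-1,"ty":-190,"tz":95,"rx":0,"ry":0,"rz":-0.466,"fingers":255},{"tx":-2,"ty":-240,"tz":95,"rx":0,"ry":0,"rz":-0.466,"fingers":255},{"tx":-2,"ty":-280,"tz":95,"rx":0,"ry":0,"rz":-0.466,"fingers":255},{"tx":-2,"ty":-300,"tz":95,"rx":0,"ry":0,"rz":-0.466,"fingers":255},{"tx":-2,"ty":-300,"tz":95,"rx":0,"ry":0,"rz":-0.466,"fingers":255}]'
python3 -m creep '[{"tx":0,"ty":0,"tz":0,"rx":0.13,"ry":0,"rz":0,"fingers":255},{"tx":0,"ty":0,"tz":0,"rx":0.244,"ry":0,"rz":0,"fingers":255},{"tx":0,"ty":0,"tz":0,"rx":0.244,"ry":0,"rz":0,"fingers":255},{"tx":0,"ty":0,"tz":0,"rx":0.244,"ry":0,"rz":0,"fingers":255}]'
python3 - <<'E'
from h import *
for n in('top','side','wrist'):
    im=shot(n,n+'3'); 
    if n=='side': cv2.imwrite('pics/s3z.png',cv2.resize(im['pixels'][160:280,250:400],None,fx=5,fy=5,interpolation=cv2.INTER_CUBIC))
    if n=='top': cv2.imwrite('pics/t3z.png',cv2.resize(im['pixels'][210:300,310:430],None,fx=6,fy=6,interpolation=cv2.INTER_CUBIC))
o=ctrl.get_obs();print(o['ee_pos'],o['orientation'],o['width'])
E
```

```text
t: 4.0
ee_pos: [460.2, -145.5, 110.5]
orientation: [-1.211, 1.206, -1.206]
ft_force: [-0.2, 0.3, -0.5]
width: 20.2
t: 4.5
ee_pos: [459.9, -143.7, 110.4]
orientation: [-1.033, 1.309, -1.024]
ft_force: [-0.4, 0.3, -0.6]
width: 19.9
[ 460.17446503 -143.44900314  110.74993296] [-1.03213856  1.30805183 -1.02262551] 19.751199188235177
```

View pics/s3z.png

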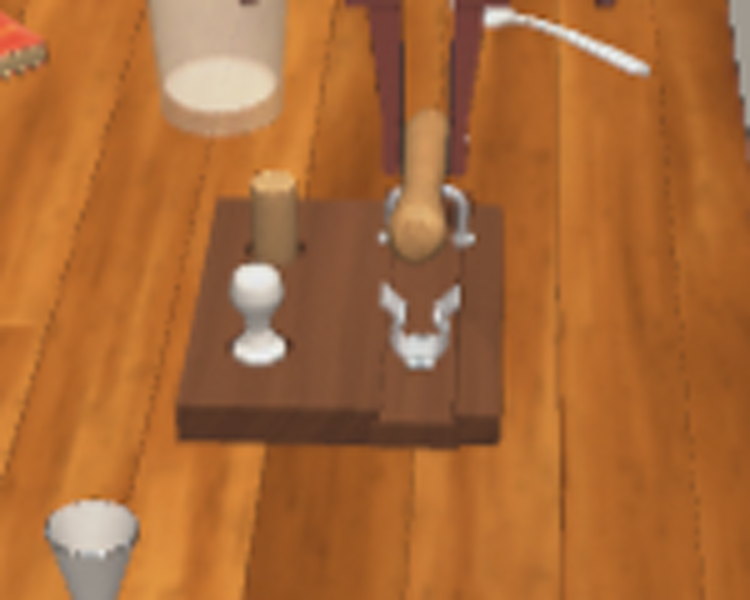

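View pics/t3z.png

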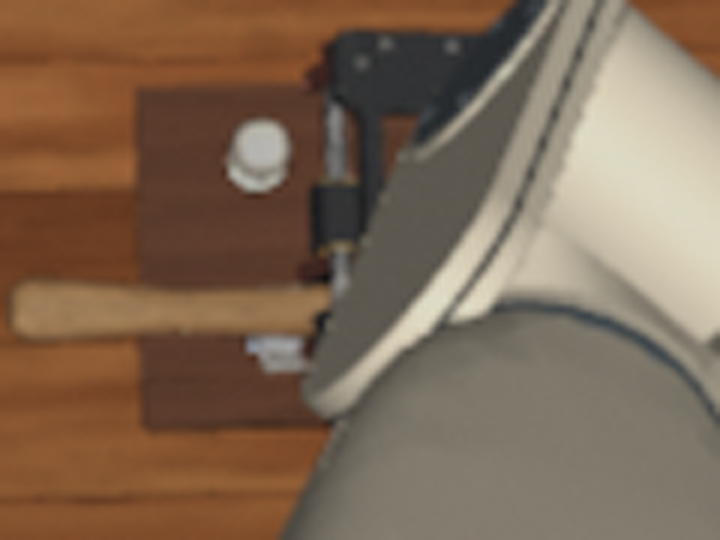

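View pics/wrist3.png

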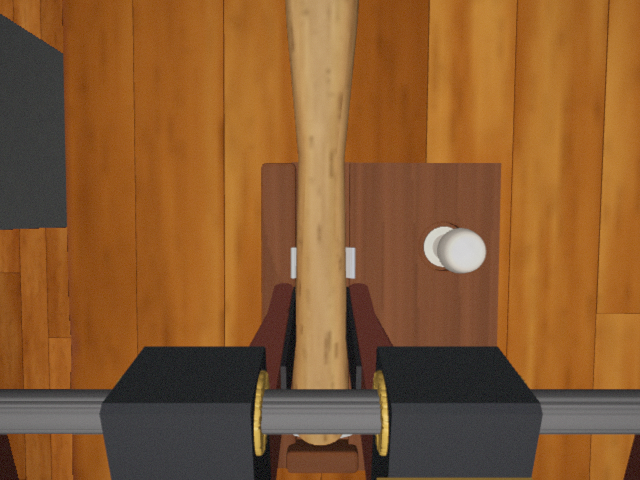

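Run:
```python
from meas import *
from scipy.spatial.transform import Rotation as Ro
o=ctrl.get_obs();R=Ro.from_rotvec(o['orientation']).as_matrix();p=o['ee_pos'];print(p,o['width'],R.round(3))
ap=R[:,1];ax=np.cross(ap,R[:,2]); ax=ax if ax[1]<0 else -ax
print('axis',ax)
for nm in('wrist3','side3'):
    im=load(nm)
    for k in(59,38,59-187): print(nm,k,proj(im,p+3.2*ap+ax*k).round(1))
im=load('wrist3'); 
hsv=cv2.cvtColor(im['pixels'],cv2.COLOR_BGR2HSV)
m=((hsv[...,1]<150)&(hsv[...,2]>120)&(hsv[...,0]>9)&(hsv[...,0]<24))
for v in range(0,460,20):
    # run around 322
    r=np.nonzero(m[v,240:400])[0]+240
    if len(r): print(v,r.min(),r.max(),end=' | ')
```

```text
[ 460.17446503 -143.44900314  110.74993296] 19.751199188235177 [[ 0.008 -0.001  1.   ]
 [-0.971  0.241  0.008]
 [-0.241 -0.971  0.001]]
axis [ 0.00836889 -0.97058177 -0.24062626]
wrist3 59 [[323.5 431.8]]
wrist3 38 [[323.5 392. ]]
wrist3 -128 [[324.3 -46.7]]
side3 59 [[335.1 185.7]]
side3 38 [[334.9 187.9]]
side3 -128 [[332.8 207.5]]
0 286 356 | 20 287 355 | 40 288 354 | 60 291 352 | 80 292 350 | 100 294 348 | 120 296 347 | 140 297 345 | 160 299 343 | 180 264 398 | 200 265 397 | 220 263 397 | 240 268 399 | 260 273 396 | 280 277 398 | 300 298 399 | 320 297 398 | 340 297 399 | 360 295 346 | 380 293 346 | 400 256 385 | 420 254 388 | 440 255 387 |
```

Run:
```python
from h import *
im=load('side3');cv2.imwrite('pics/s3y.png',cv2.resize(im['pixels'][130:220,290:390],None,fx=6,fy=6,interpolation=cv2.INTER_CUBIC))
```

```text
(no output)
```

View pics/s3y.png

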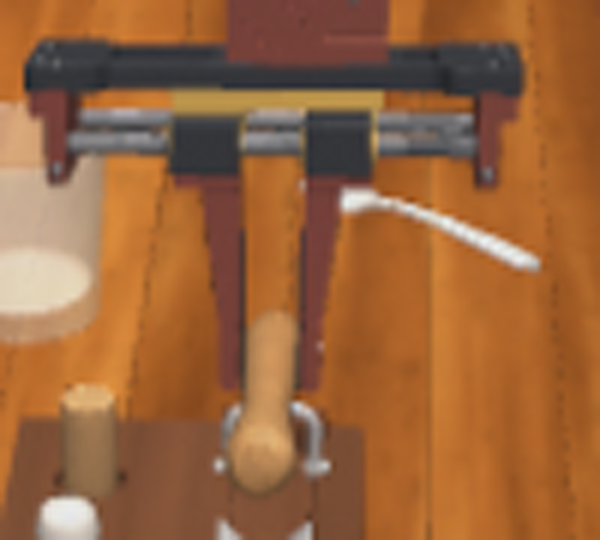

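Run:
```python
from meas import *
from scipy.spatial.transform import Rotation as Ro
from scipy.optimize import least_squares
o=ctrl.get_obs();R=Ro.from_rotvec(o['orientation']).as_matrix();p=o['ee_pos']
ap=R[:,1];ax=np.cross(ap,R[:,2]); ax=ax if ax[1]<0 else -ax
im=load('wrist3');g=cv2.cvtColor(im['pixels'],cv2.COLOR_BGR2LAB).astype(float)
print([ (v,im['pixels'][v,322].tolist()) for v in (430,440,444,446,448,450,455)])
jz=R[:,2]
def pred(k,off=3.2):
    D=17+8*(abs(k+56)/104 if k>-56 else abs(k+56)/61)
    c=p+off*ap+ax*k
    a=proj(im,[c-jz*D/2,c+jz*D/2]);return a
for off in(3.2,7):
  for k in(-117,-100,-90,-80,-70,-56,-40,-30): a=pred(k,off);print(off,k,'v',a[0][1].round(1),'u',a[:,0].round(1),'w',abs(a[1,0]-a[0,0]).round(1))
c=p+3.2*ap+ax*59
print('rim low/up',proj(im,[c+10*ap,c-10*ap]).round(1))
g=im['pixels'].astype(float)
for v in range(0,300,25):
    row=cv2.GaussianBlur(g[v:v+1],(5,1),0)[0]; d=abs(np.gradient(row,axis=0)).sum(1)
    l=280+np.argmax(d[280:315]);r=330+np.argmax(d[330:365]);print(v,l,r,r-l,end=' | ')
```

```text
[(430, [117, 119, 119]), (440, [85, 142, 179]), (444, [85, 141, 184]), (446, [26, 34, 54]), (448, [23, 39, 60]), (450, [34, 45, 69]), (455, [40, 65, 113])]
3.2 -117 v -8.3 u [286.4 362.1] w 75.7
3.2 -100 v 47.6 u [290.8 357.4] w 66.6
3.2 -90 v 78.8 u [293.3 354.8] w 61.5
3.2 -80 v 108.8 u [295.7 352.4] w 56.7
3.2 -70 v 137.6 u [298. 350.] w 52.0
3.2 -56 v 176.3 u [301.  346.8] w 45.7
3.2 -40 v 218.1 u [300.  347.7] w 47.6
3.2 -30 v 243.0 u [299.4 348.2] w 48.8
7 -117 v -5.3 u [287.3 361. ] w 73.8
7 -100 v 49.1 u [291.6 356.5] w 65.0
7 -90 v 79.5 u [294. 354.] w 60.1
7 -80 v 108.8 u [296.3 351.6] w 55.3
7 -70 v 137.0 u [298.5 349.3] w 50.8
7 -56 v 174.8 u [301.5 346.2] w 44.7
7 -40 v 215.7 u [300.5 347.1] w 46.6
7 -30 v 240.2 u [299.9 347.6] w 47.7
rim low/up [[323.3 416.5]
 [323.6 448.8]]
0 288 359 71 | 25 292 357 65 | 50 294 348 54 | 75 293 345 52 | 100 296 337 41 | 125 297 345 48 | 150 299 343 44 | 175 297 343 46 | 200 297 343 46 | 225 297 344 47 | 250 291 355 64 | 275 290 355 65 |
```

Views after lift: the wrist picture puts the head end at (322,445) and the waist near v≈165. The finger opening has crept from 21.5 to 19.75 mm, so the muddler is probably sinking between the fingertips. I'll lower it soon into the groove and clip mouth, ahead of the hoop, and regrip deeper there.

```bash
python3 -m creep '[{"tx":1,"ty":-10,"tz":-20,"rx":0,"ry":0,"rz":0,"fingers":255},{"tx":1,"ty":-14,"tz":-40,"rx":0,"ry":0,"rz":0,"fingers":255},{"tx":1,"ty":-14,"tz":-52,"rx":0,"ry":0,"rz":0,"fingers":255},{"tx":1,"ty":-14,"tz":-52,"rx":0,"ry":0,"rz":0,"fingers":255}]'
python3 - <<'E'
from h import *
for n in('side','wrist'):
    im=shot(n,n+'4'); 
    if n=='side': cv2.imwrite('pics/s4z.png',cv2.resize(im['pixels'][160:270,270:390],None,fx=5,fy=5,interpolation=cv2.INTER_CUBIC))
o=ctrl.get_obs();print(o['ee_pos'],o['orientation'],o['width'],o['ft_force'])
E
```

```text
t: 5.15
ee_pos: [460.8, -157.6, 58.1]
orientation: [-1.031, 1.31, -1.022]
ft_force: [0.4, 0.7, -1.2]
width: 20.1
[ 461.48131197 -158.10894213   59.01068461] [-1.03065029  1.3086685  -1.02299327] 20.052801124218895 [ 0.18516346 -0.08223739 -1.19718875]
```

View pics/s4z.png

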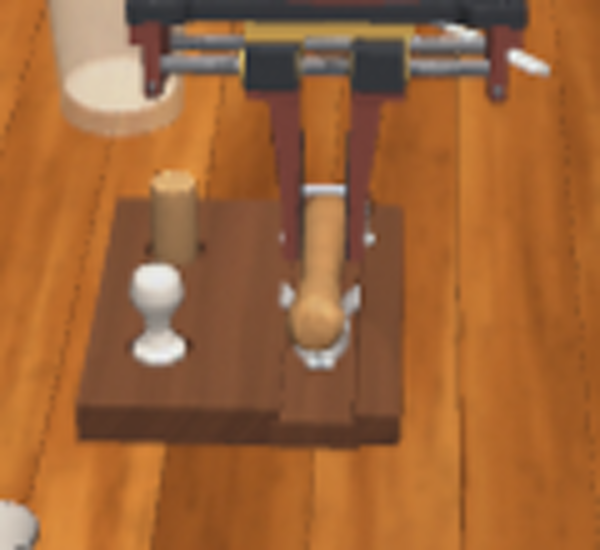

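View pics/wrist4.png

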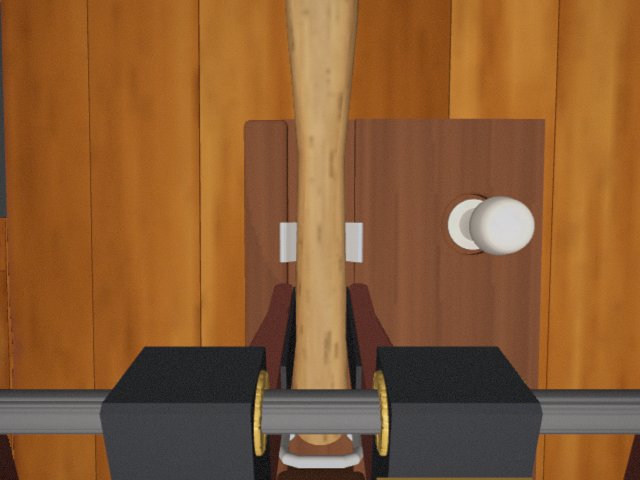

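Wrist view: hoop at u 280–363 (v≈460), clip at u 280–363, muddler centred at 321, so it is laterally aligned to about 0.3 mm. The opening is steady at 20 mm, so it isn't slipping any further. I'll work out the muddler's pitch and height from the rays.

Run:
```python
from meas import *
from scipy.spatial.transform import Rotation as Ro
from scipy.optimize import fsolve
o=ctrl.get_obs();p=o['ee_pos'];print(p)
w=load('wrist4');s=load('side4')
g=cv2.cvtColor(w['pixels'],cv2.COLOR_BGR2HSV)
for v in list(range(0,220,15))+list(range(290,350,15)):
    row=w['pixels'][v].astype(int); t=row[321]; 
    # walk outwards until colour differs
    ok=(abs(row-t).sum(1)<90); l=321
    while ok[l] or ok[l-1] or ok[l-2]: l-=1
    r=321
    while ok[r] or ok[r+1] or ok[r+2]: r+=1
    print((v,l,r,r-l),end=' ')
print()
for wv in(160,168,176):
  def f(q):
    y,z,a=q; d=np.array([0,-np.cos(a),-np.sin(a)]);n=np.array([0,-np.sin(a),np.cos(a)])
    H=np.array([460.9,y,z])
    return [proj(w,H+10*n)[0,1]-445.5, proj(w,H-115*d)[0,1]-wv, proj(s,H-187*d)[0,1]-224.4]
  q=fsolve(f,[-210,40,.24]);d=np.array([0,-np.cos(q[2]),-np.sin(q[2])]);H=np.array([460.9,*q[:2]]);G=H-59*d
  print(wv,q[:2],'pitch',np.degrees(q[2]),'grip rel tcp',G-p, 'h',q[1]-14,'back',q[0]+245)
# hoop & clip by wrist
for uv,z in(((321.5,460),49),((321.5,242),44),((280,242),44),((363,242),44)): print(uv,onz(w,uv,z))
```

```text
[ 461.48131197 -158.10894213   59.01068461]
(0, 288, 351, 63) (15, 289, 349, 60) (30, 292, 349, 57) (45, 293, 348, 55) (60, 293, 347, 54) (75, 293, 346, 53) (90, 295, 346, 51) (105, 297, 339, 42) (120, 299, 343, 44) (135, 300, 342, 42) (150, 301, 341, 40) (165, 300, 342, 42) (180, 300, 341, 41) (195, 299, 342, 43) (210, 298, 342, 44) (290, 301, 342, 41) (305, 298, 343, 45) (320, 299, 342, 43) (335, 298, 343, 45) 
160 [-209.33514848   47.9978883 ] pitch 13.827115084480255 grip rel tcp [-0.58131197  6.06404952  3.08779173] h 33.99788829701263 back 35.66485152496182
168 [-211.48299176   43.87929383] pitch 14.591112295500054 grip rel tcp [-0.58131197  3.7230977  -0.26815536] h 29.87929382781752 back 33.51700823976827
176 [-213.69537878   39.6407011 ] pitch 15.373790311189465 grip rel tcp [-0.58131197  1.30235342 -3.72819446] h 25.640701097992626 back 31.30462122347265
(321.5, 460) [ 460.90645839 -222.93547278   49.        ]
(321.5, 242) [ 460.24462061 -128.71996868   44.        ]
(280, 242) [ 442.23833259 -128.84658334   44.        ]
(363, 242) [ 478.25379444 -128.59333372   44.        ]
```

```bash
python3 -m creep '[{"tx":-0.5,"ty":0,"tz":-8,"rx":0,"ry":0,"rz":0,"fingers":255},{"tx":-0.5,"ty":0,"tz":-12,"rx":0,"ry":0,"rz":0,"fingers":255},{"tx":-0.5,"ty":0,"tz":-12,"rx":0,"ry":0,"rz":0,"fingers":255}]'
python3 -m creep '[{"tx":0,"ty":0,"tz":-2,"rx":0,"ry":0,"rz":0,"fingers":255},{"tx":0,"ty":0,"tz":-2,"rx":0,"ry":0,"rz":0,"fingers":255}]'
python3 - <<'E'
from h import *
for n in('side','wrist'):
    im=shot(n,n+'5'); 
    if n=='side': cv2.imwrite('pics/s5z.png',cv2.resize(im['pixels'][160:270,270:390],None,fx=5,fy=5,interpolation=cv2.INTER_CUBIC))
o=ctrl.get_obs();print(o['ee_pos'],o['orientation'],o['width'],o['ft_force'],o['moment'])
E
```

```text
t: 5.62
ee_pos: [460.6, -158.3, 46.4]
orientation: [-1.03, 1.31, -1.023]
ft_force: [0.5, 0.5, -1.1]
width: 20.1
t: 5.88
ee_pos: [460.8, -158.4, 44.6]
orientation: [-1.03, 1.309, -1.023]
ft_force: [-0.6, 0.4, -0.4]
width: 20.2
[ 460.85938104 -158.3946535    44.71085609] [-1.0303206   1.30906382 -1.02320743] 20.21060221183594 [ 0.51078702 -0.58447562 -1.34639744] [-0.26985547  0.06159774  0.02348622]
```

View pics/s5z.png

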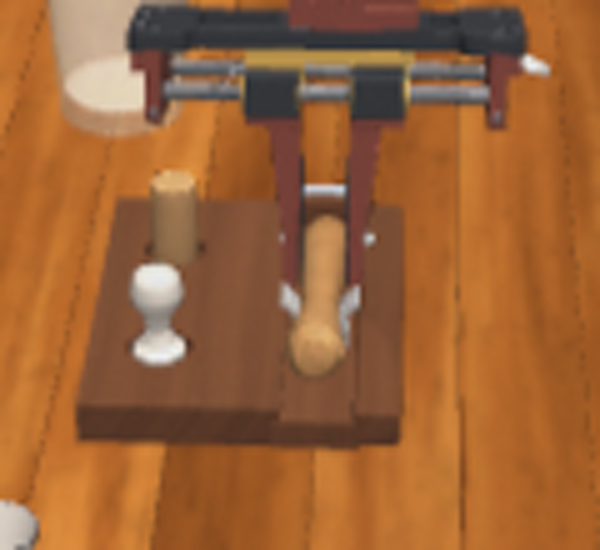

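View pics/wrist5.png

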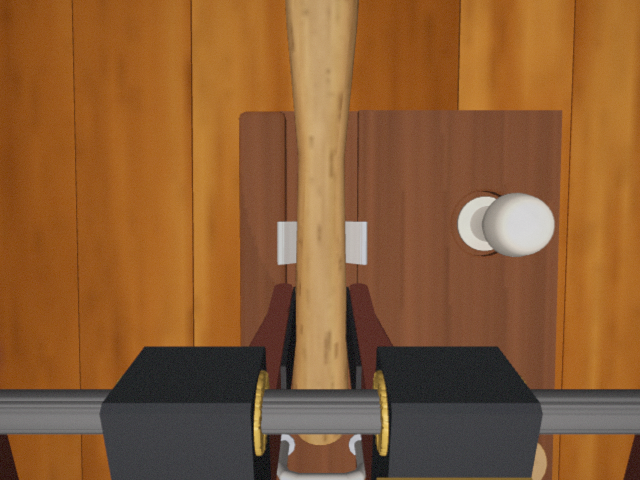

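The side view shows a dark gap between the hoop bar (zoom y≈190) and the head (y≈220). Wrist view shows everything centred at u≈321. I'll continue gently down to floor contact.

```bash
python3 -m creep '[{"tx":0,"ty":0,"tz":-1,"rx":0,"ry":0,"rz":0,"fingers":255},{"tx":0,"ty":0,"tz":-2,"rx":0,"ry":0,"rz":0,"fingers":255},{"tx":0,"ty":0,"tz":-2,"rx":0,"ry":0,"rz":0,"fingers":255}]'
python3 -m creep '[{"tx":0,"ty":0,"tz":-1,"rx":0,"ry":0,"rz":0,"fingers":255},{"tx":0,"ty":0,"tz":-1,"rx":0,"ry":0,"rz":0,"fingers":255}]'
python3 - <<'E'
from h import *
im=shot('side','side6');
cv2.imwrite('pics/s6z.png',cv2.resize(im['pixels'][160:270,270:390],None,fx=5,fy=5,interpolation=cv2.INTER_CUBIC))
o=ctrl.get_obs();print(o['ee_pos'],o['width'],o['ft_force'],o['moment'])
E
```

```text
t: 6.35
ee_pos: [460.8, -158.3, 42.6]
orientation: [-1.03, 1.309, -1.023]
ft_force: [-0.5, 0.2, 0.1]
width: 20.2
t: 6.6
ee_pos: [461.1, -158.5, 41.7]
orientation: [-1.03, 1.309, -1.024]
ft_force: [0.3, -0.3, -0.2]
width: 19.9
[ 460.99431217 -158.43977312   41.71735738] 20.43861784615428 [ 1.20306893  0.30166216 -0.35995363] [-0.15203488 -0.04572316 -0.07850373]
```

View pics/s6z.png

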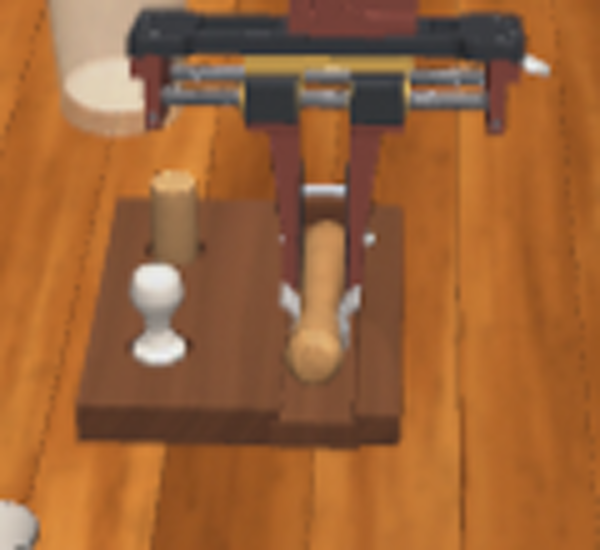

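The contact signs are about right (Fz rose by about 1 N) and the head estimate is h≈11–12.5 mm. I'll advance under the hoop in steps, watching the force.

```bash
python3 -m creep '[{"tx":0,"ty":-4,"tz":0,"rx":0,"ry":0,"rz":0,"fingers":255},{"tx":0,"ty":-8,"tz":0,"rx":0,"ry":0,"rz":0,"fingers":255},{"tx":0,"ty":-8,"tz":0,"rx":0,"ry":0,"rz":0,"fingers":255}]'
python3 -m creep '[{"tx":0,"ty":-3,"tz":0,"rx":0,"ry":0,"rz":0,"fingers":255},{"tx":0,"ty":-6,"tz":0,"rx":0,"ry":0,"rz":0,"fingers":255},{"tx":0,"ty":-6,"tz":0,"rx":0,"ry":0,"rz":0,"fingers":255}]'
python3 - <<'E'
from h import *
for n in('side','wrist'):
    im=shot(n,n+'7'); 
    if n=='side': cv2.imwrite('pics/s7z.png',cv2.resize(im['pixels'][160:270,270:390],None,fx=5,fy=5,interpolation=cv2.INTER_CUBIC))
o=ctrl.get_obs();print(o['ee_pos'],o['orientation'],o['width'],o['ft_force'],o['moment'])
E
```

```text
t: 7.02
ee_pos: [460.8, -166.8, 41.6]
orientation: [-1.03, 1.309, -1.024]
ft_force: [-0.4, -0.2, -0.6]
width: 20.2
t: 7.4
ee_pos: [460.9, -172.7, 41.7]
orientation: [-1.03, 1.309, -1.024]
ft_force: [0.1, 0.0, -0.0]
width: 19.8
[ 460.85915111 -172.4777404    41.67775498] [-1.03030719  1.30903909 -1.02335552] 19.70642264479352 [-0.13933701 -0.68356594  0.14924614] [-0.30121952  0.04165229 -0.05980528]
```

View pics/s7z.png

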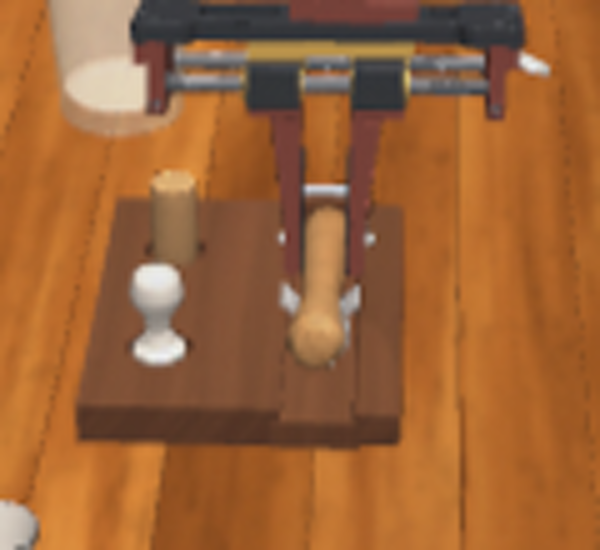

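View pics/wrist7.png

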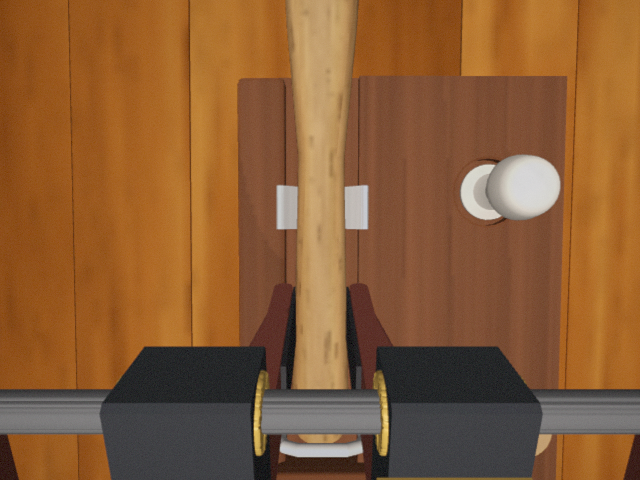

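The head's leading edge is now under the bar (hoop at v≈448, no contact force). Advancing further.

```bash
python3 -m creep '[{"tx":0,"ty":-3,"tz":0,"rx":0,"ry":0,"rz":0,"fingers":255},{"tx":0,"ty":-7,"tz":0,"rx":0,"ry":0,"rz":0,"fingers":255},{"tx":0,"ty":-7,"tz":0,"rx":0,"ry":0,"rz":0,"fingers":255}]'
python3 -m creep '[{"tx":0,"ty":-2,"tz":-1.5,"rx":-0.03,"ry":0,"rz":0,"fingers":255},{"tx":0,"ty":-5,"tz":-3.5,"rx":-0.07,"ry":0,"rz":0,"fingers":255},{"tx":0,"ty":-5,"tz":-3.5,"rx":-0.07,"ry":0,"rz":0,"fingers":255}]'
python3 - <<'E'
from h import *
for n in('side','wrist'):
    im=shot(n,n+'8'); 
    if n=='side': cv2.imwrite('pics/s8z.png',cv2.resize(im['pixels'][160:270,270:390],None,fx=5,fy=5,interpolation=cv2.INTER_CUBIC))
o=ctrl.get_obs();print(o['ee_pos'],o['orientation'],o['width'],o['ft_force'],o['moment'])
E
```

```text
t: 7.88
ee_pos: [461.0, -179.8, 41.7]
orientation: [-1.03, 1.309, -1.024]
ft_force: [-0.5, -1.1, -0.1]
width: 19.7
t: 8.25
ee_pos: [460.7, -183.9, 38.2]
orientation: [-1.084, 1.28, -1.075]
ft_force: [0.0, -0.3, -0.2]
width: 19.8
[ 460.80697651 -184.10740124   38.22447954] [-1.08296531  1.28087507 -1.07481283] 20.295662800154595 [-0.263455   -0.12701391 -0.38133442] [-0.16589054  0.05787559 -0.03945725]
```

View pics/s8z.png

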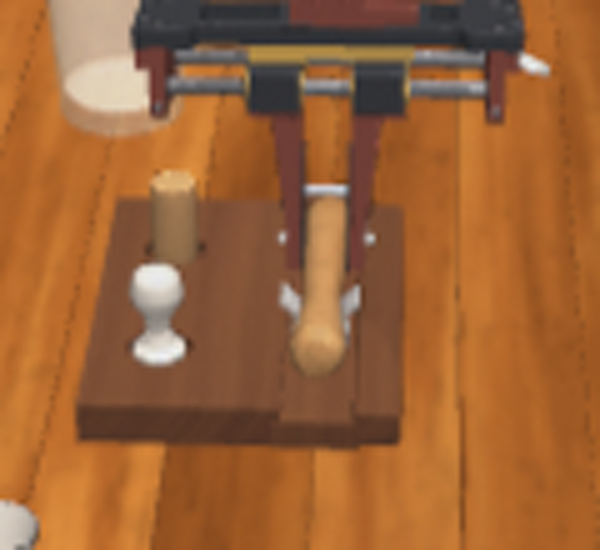

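View pics/wrist8.png

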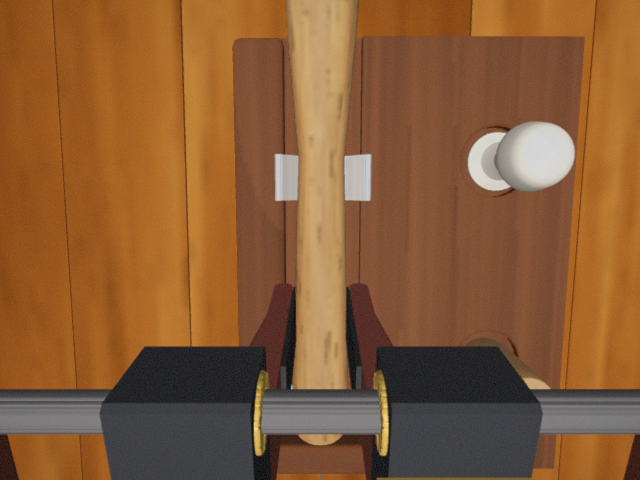

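The head has passed under the hoop and emerged at v≈445. The waist (v≈165) is still about 6–7 mm short of its place at the clip (v≈178). I'll go on to the stop, feeling for Fy.

```bash
python3 -m creep '[{"tx":0,"ty":-2,"tz":0,"rx":0,"ry":0,"rz":0,"fingers":255},{"tx":0,"ty":-4,"tz":0,"rx":0,"ry":0,"rz":0,"fingers":255},{"tx":0,"ty":-4,"tz":0,"rx":0,"ry":0,"rz":0,"fingers":255}]'
python3 -m creep '[{"tx":0,"ty":-1,"tz":0,"rx":0,"ry":0,"rz":0,"fingers":255},{"tx":0,"ty":-2,"tz":0,"rx":0,"ry":0,"rz":0,"fingers":255},{"tx":0,"ty":-2,"tz":0,"rx":0,"ry":0,"rz":0,"fingers":255}]'
```

```text
t: 8.72
ee_pos: [460.9, -188.7, 38.2]
orientation: [-1.083, 1.281, -1.076]
ft_force: [0.7, -0.3, -0.4]
width: 20.4
t: 9.1
ee_pos: [460.5, -189.6, 38.1]
orientation: [-1.082, 1.282, -1.074]
ft_force: [1.2, 4.6, 0.1]
width: 19.9
```

```bash
python3 -m creep '[{"tx":0,"ty":-1,"tz":0,"rx":0,"ry":0,"rz":0,"fingers":255},{"tx":0,"ty":-1,"tz":0,"rx":0,"ry":0,"rz":0,"fingers":255}]'
```

```text
t: 9.35
ee_pos: [460.3, -189.8, 38.1]
orientation: [-1.082, 1.283, -1.073]
ft_force: [1.8, 9.3, 1.5]
width: 20.1
```

Stop contact was felt at TCP y≈−189.7 (Fy 9 N), as expected for the head at lane_stop. I'll relieve it and look.

```bash
python3 -m creep '[{"tx":0,"ty":1.8,"tz":0,"rx":0,"ry":0,"rz":0,"fingers":255},{"tx":0,"ty":1.8,"tz":0,"rx":0,"ry":0,"rz":0,"fingers":255}]'
python3 - <<'E'
from h import *
for n in('side','wrist'):
    im=shot(n,n+'9'); 
    if n=='side': cv2.imwrite('pics/s9z.png',cv2.resize(im['pixels'][160:270,270:390],None,fx=5,fy=5,interpolation=cv2.INTER_CUBIC))
E
```

```text
t: 9.6
ee_pos: [460.8, -189.5, 38.2]
orientation: [-1.083, 1.281, -1.075]
ft_force: [0.3, 2.1, -0.4]
width: 19.7
```

View pics/s9z.png

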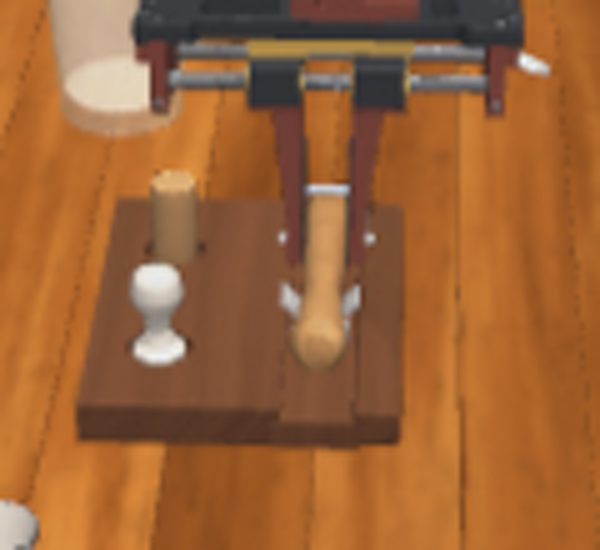

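View pics/wrist9.png

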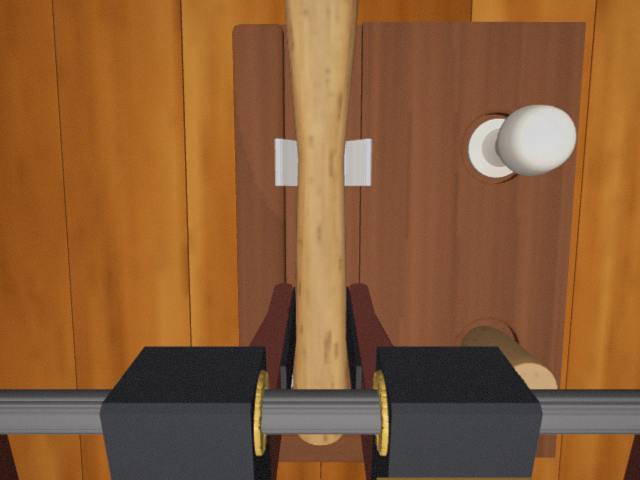

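The waist (v≈165) sits over the clip centre (v≈162), head up to the cheek (v≈445). Now to release, rise, go over the handle with closed fingers, and straighten the tool.

```bash
python3 -m creep '[{"tx":0,"ty":0,"tz":0,"rx":0,"ry":0,"rz":0,"fingers":115},{"tx":0,"ty":0,"tz":0,"rx":0,"ry":0,"rz":0,"fingers":115},{"tx":0,"ty":0,"tz":0,"rx":0,"ry":0,"rz":0,"fingers":115},{"tx":0,"ty":0,"tz":25,"rx":0,"ry":0,"rz":0,"fingers":115},{"tx":0,"ty":0,"tz":60,"rx":0,"ry":0,"rz":0,"fingers":115},{"tx":0,"ty":30,"tz":70,"rx":-0.1,"ry":0,"rz":0,"fingers":255},{"tx":0,"ty":70,"tz":70,"rx":-0.174,"ry":0,"rz":0,"fingers":255},{"tx":0,"ty":92,"tz":70,"rx":-0.174,"ry":0,"rz":0,"fingers":255},{"tx":0,"ty":92,"tz":70,"rx":-0.174,"ry":0,"rz":0,"fingers":255},{"tx":0,"ty":92,"tz":70,"rx":-0.174,"ry":0,"rz":0,"fingers":255}]'
python3 - <<'E'
from h import *
for n in('side','wrist'):
    im=shot(n,n+'10'); 
    if n=='side': cv2.imwrite('pics/s10z.png',cv2.resize(im['pixels'][160:270,270:390],None,fx=5,fy=5,interpolation=cv2.INTER_CUBIC))
o=ctrl.get_obs();print(o['ee_pos'],o['orientation'],o['width'],o['ft_force'],o['moment'])
E
```

```text
t: 10.95
ee_pos: [461.1, -98.2, 108.3]
orientation: [-1.212, 1.204, -1.204]
ft_force: [0.3, -0.0, -0.1]
width: 1.9
[460.98247625 -98.57187653 108.13601525] [-1.21187962  1.20479621 -1.2051009 ] 0.6626947379907101 [ 0.62810588 -0.95666504  0.10013245] [-0.09072965  0.10277801  0.01808902]
```

View pics/s10z.png

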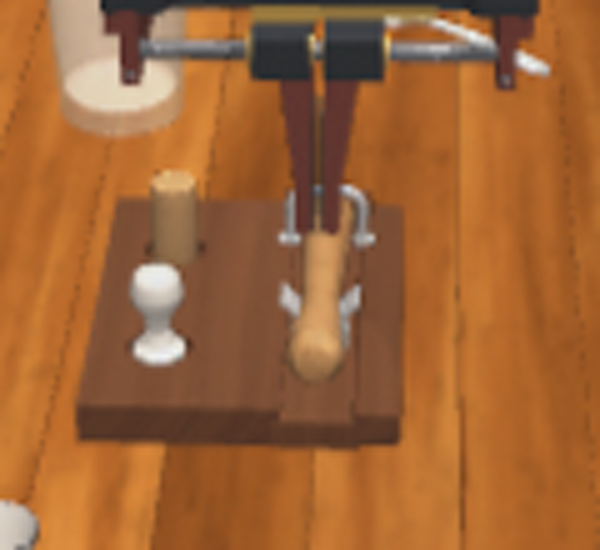

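View pics/wrist10.png

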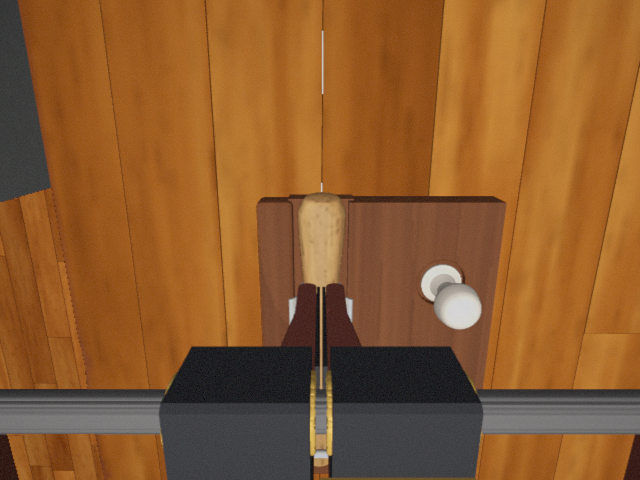

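Run:
```python
from h import *
s=load('side10');w=load('wrist10')
for t in(6,7,8,10):
    a=np.radians(t);E=[460.7,-244.5+187*np.cos(a),26+187*np.sin(a)]
    n=np.array([0,-np.sin(a),np.cos(a)]);print(t,E,proj(s,E),'top rim',proj(w,np.array(E)+12*n-np.array([0,3,0])))
print(proj(s,[[460.7,-244,36],[460.7,-99,50]]))
cv2.imwrite('pics/s10y.png',cv2.resize(s['pixels'][190:245,315:355],None,fx=12,fy=10,interpolation=cv2.INTER_CUBIC))
```

```text
6 [460.7, np.float64(-58.524405566132884), np.float64(45.5468226310512)] [[332.64124211 235.41506346]] top rim [[322.59680025 202.82437881]]
7 [460.7, np.float64(-58.893869643072776), np.float64(48.78956721676258)] [[332.6535983  234.07123703]] top rim [[322.61763278 205.36917473]]
8 [460.7, np.float64(-59.319871145326346), np.float64(52.025369879532235)] [[332.6669973  232.71253543]] top rim [[322.63810927 208.09662806]]
10 [460.7, np.float64(-60.340950186717095), np.float64(58.47220922371597)] [[332.69691542 229.95268988]] top rim [[322.67787289 214.1234342 ]]
[[335.56025925 198.16218586]
 [333.35988396 223.93366101]]
```

View pics/s10y.png

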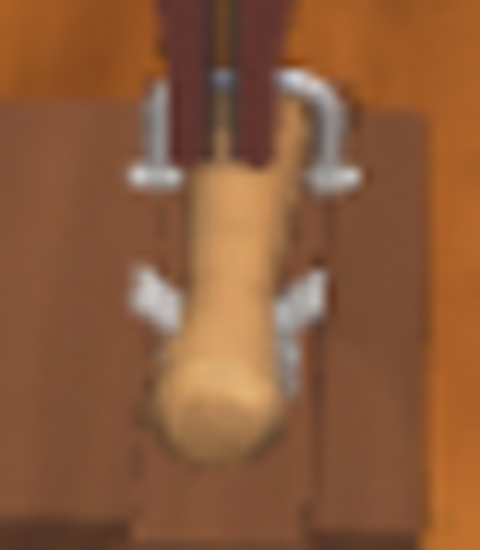

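Run:
```python
from h import *
s=load('side10');w=load('wrist10')
print(ray(w,(320,240)))
for t in(7,8,9):
  for hy in(-244.5,-240):
    a=np.radians(t);d=np.array([0,np.cos(a),np.sin(a)]);H=np.array([460.7,hy,26]);n=np.array([0,-np.sin(a),np.cos(a)]);E=H+187*d
    print(t,hy,'side',proj(s,E)[0],'w rims',[proj(w,q)[0,1].round(1) for q in(E+10*n,E-10*n,E-11*d+12.5*n,E)],'waist',proj(w,H+115*d)[0])
print('edge',proj(w,[[460.7,-71,14],[500,-71,20]]), 'observed edge ~ 197')
```

```text
(array([459.47089736, -19.27417331, 262.89561074]), array([ 2.55506221e-04, -2.91777530e-01, -9.56486178e-01]))
7 -244.5 side [332.6535983  234.07123703] w rims [np.float64(198.0), np.float64(186.1), np.float64(220.9), np.float64(191.8)] waist [321.61386464 311.32669965]
7 -240 side [332.57202048 235.19290179] w rims [np.float64(188.9), np.float64(177.6), np.float64(212.0), np.float64(183.0)] waist [321.66544887 304.21890015]
8 -244.5 side [332.6669973  232.71253543] w rims [np.float64(200.5), np.float64(187.6), np.float64(223.6), np.float64(193.8)] waist [321.61859036 313.31145653]
8 -240 side [332.58535947 233.83110641] w rims [np.float64(191.3), np.float64(179.1), np.float64(214.6), np.float64(184.9)] waist [321.67058947 306.16059996]
9 -244.5 side [332.68143718 231.33950143] w rims [np.float64(203.3), np.float64(189.3), np.float64(226.6), np.float64(196.0)] waist [321.62296644 315.37746426]
9 -240 side [332.59974642 232.45487171] w rims [np.float64(193.9), np.float64(180.7), np.float64(217.5), np.float64(187.0)] waist [321.67538165 308.1837722 ]
edge [[322.17255157 201.19608062]
 [389.61917855 203.69139293]] observed edge ~ 197
```

Consistent with the head at the stop and the muddler resting on the clip lips at about 8°. I'll descend to just above the handle, then press in small steps.

```bash
python3 -m creep '[{"tx":-0.5,"ty":1,"tz":-20,"rx":0,"ry":0,"rz":0,"fingers":255},{"tx":-0.5,"ty":1,"tz":-36,"rx":0,"ry":0,"rz":0,"fingers":255},{"tx":-0.5,"ty":1,"tz":-41,"rx":0,"ry":0,"rz":0,"fingers":255},{"tx":-0.5,"ty":1,"tz":-41,"rx":0,"ry":0,"rz":0,"fingers":255}]'
python3 -m creep '[{"tx":0,"ty":0,"tz":-1,"rx":0,"ry":0,"rz":0,"fingers":255},{"tx":0,"ty":0,"tz":-2,"rx":0,"ry":0,"rz":0,"fingers":255},{"tx":0,"ty":0,"tz":-3,"rx":0,"ry":0,"rz":0,"fingers":255},{"tx":0,"ty":0,"tz":-3,"rx":0,"ry":0,"rz":0,"fingers":255}]'
```

```text
t: 11.55
ee_pos: [460.1, -96.8, 66.8]
orientation: [-1.213, 1.205, -1.204]
ft_force: [-0.2, -0.6, -0.8]
width: 0.3
t: 12.05
ee_pos: [460.4, -96.5, 64.3]
orientation: [-1.212, 1.204, -1.204]
ft_force: [0.5, 0.8, 1.3]
width: 0.8
```

```bash
python3 -m creep '[{"tx":0,"ty":0,"tz":-1,"rx":0,"ry":0,"rz":0,"fingers":255},{"tx":0,"ty":0,"tz":-2,"rx":0,"ry":0,"rz":0,"fingers":255},{"tx":0,"ty":0,"tz":-2,"rx":0,"ry":0,"rz":0,"fingers":255}]'
```

```text
t: 12.42
ee_pos: [460.3, -96.4, 62.3]
orientation: [-1.212, 1.204, -1.204]
ft_force: [-0.7, 2.7, 4.2]
width: 0.5
```

Contact came where predicted (~64 mm). I'll keep pressing.

```bash
python3 -m creep '[{"tx":0,"ty":0,"tz":-1,"rx":0,"ry":0,"rz":0,"fingers":255},{"tx":0,"ty":0,"tz":-2,"rx":0,"ry":0,"rz":0,"fingers":255},{"tx":0,"ty":0,"tz":-2,"rx":0,"ry":0,"rz":0,"fingers":255}]'
```

```text
t: 12.8
ee_pos: [460.2, -96.4, 60.4]
orientation: [-1.212, 1.205, -1.204]
ft_force: [-1.1, 2.4, 8.0]
width: 0.4
```

```bash
python3 -m creep '[{"tx":0,"ty":0,"tz":-1,"rx":0,"ry":0,"rz":0,"fingers":255},{"tx":0,"ty":0,"tz":-2,"rx":0,"ry":0,"rz":0,"fingers":255},{"tx":0,"ty":0,"tz":-2,"rx":0,"ry":0,"rz":0,"fingers":255}]'
```

```text
t: 13.18
ee_pos: [460.3, -96.3, 58.4]
orientation: [-1.212, 1.204, -1.204]
ft_force: [-1.1, 3.7, 7.9]
width: 0.0
```

```bash
python3 -m creep '[{"tx":0,"ty":0,"tz":-1,"rx":0,"ry":0,"rz":0,"fingers":255},{"tx":0,"ty":0,"tz":-2,"rx":0,"ry":0,"rz":0,"fingers":255},{"tx":0,"ty":0,"tz":-2,"rx":0,"ry":0,"rz":0,"fingers":255}]'
```

```text
t: 13.55
ee_pos: [460.3, -96.5, 56.2]
orientation: [-1.212, 1.204, -1.204]
ft_force: [-1.3, 2.0, 3.8]
width: 0.4
```

```bash
python3 -m creep '[{"tx":0,"ty":0,"tz":-1,"rx":0,"ry":0,"rz":0,"fingers":255},{"tx":0,"ty":0,"tz":-2,"rx":0,"ry":0,"rz":0,"fingers":255},{"tx":0,"ty":0,"tz":-2,"rx":0,"ry":0,"rz":0,"fingers":255}]'
```

```text
t: 13.92
ee_pos: [460.7, -96.6, 54.3]
orientation: [-1.212, 1.203, -1.204]
ft_force: [0.4, 2.8, 2.8]
width: 0.3
```

The force peaked near 8 N and is dropping. I'll check that it is snapping in rather than rolling aside.

Run:
```python
from h import *
for n in('side','wrist'):
    im=shot(n,n+'11'); 
    if n=='side': cv2.imwrite('pics/s11z.png',cv2.resize(im['pixels'][180:250,305:365],None,fx=9,fy=8,interpolation=cv2.INTER_CUBIC))
o=ctrl.get_obs();print(o['ee_pos'],o['ft_force'],o['moment'])
```

```text
[460.61977198 -96.610247    54.23173428] [0.94682083 2.39278847 3.80845472] [ 0.35943505 -0.08756507 -0.01394592]
```

View pics/s11z.png

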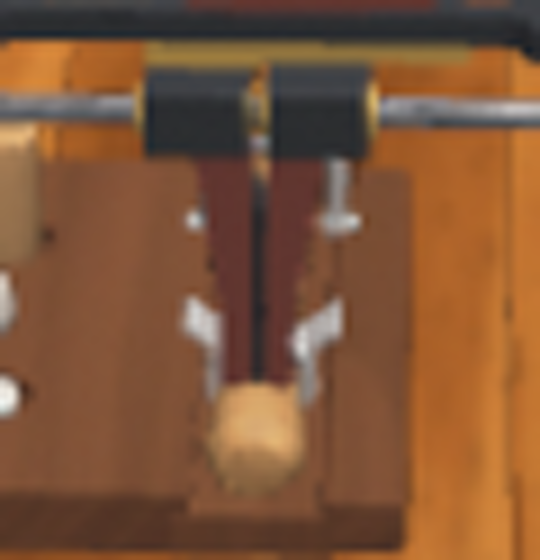

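View pics/wrist11.png

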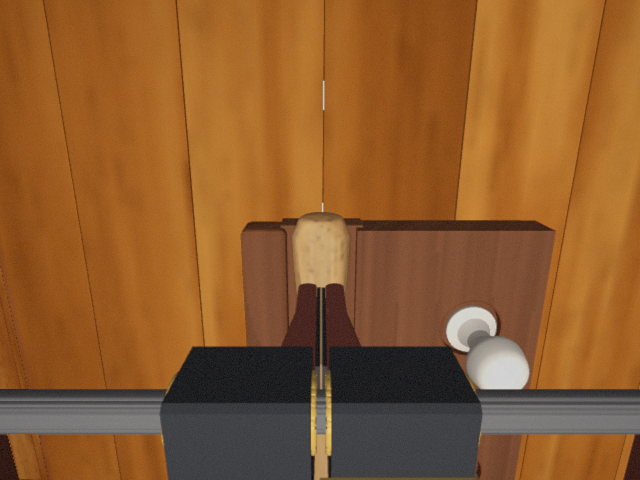

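The handle is centred under the tips and going down between the clip fingers. Continuing.

```bash
python3 -m creep '[{"tx":0,"ty":0,"tz":-1,"rx":0,"ry":0,"rz":0,"fingers":255},{"tx":0,"ty":0,"tz":-2,"rx":0,"ry":0,"rz":0,"fingers":255},{"tx":0,"ty":0,"tz":-3,"rx":0,"ry":0,"rz":0,"fingers":255},{"tx":0,"ty":0,"tz":-3,"rx":0,"ry":0,"rz":0,"fingers":255}]'
```

```text
t: 14.52
ee_pos: [460.1, -96.6, 50.9]
orientation: [-1.213, 1.204, -1.204]
ft_force: [0.7, 1.3, 0.2]
width: 0.2
```

```bash
python3 -m creep '[{"tx":0,"ty":0,"tz":-1,"rx":0,"ry":0,"rz":0,"fingers":255},{"tx":0,"ty":0,"tz":-2,"rx":0,"ry":0,"rz":0,"fingers":255},{"tx":0,"ty":0,"tz":-2,"rx":0,"ry":0,"rz":0,"fingers":255}]'
```

```text
t: 14.9
ee_pos: [460.1, -96.7, 49.0]
orientation: [-1.213, 1.204, -1.204]
ft_force: [-0.7, 0.4, -0.4]
width: 0.0
```

```bash
python3 -m creep '[{"tx":0,"ty":0,"tz":-1,"rx":0,"ry":0,"rz":0,"fingers":255},{"tx":0,"ty":0,"tz":-2,"rx":0,"ry":0,"rz":0,"fingers":255},{"tx":0,"ty":0,"tz":-2,"rx":0,"ry":0,"rz":0,"fingers":255}]'
```

```text
t: 15.28
ee_pos: [460.2, -96.6, 47.1]
orientation: [-1.213, 1.204, -1.204]
ft_force: [0.3, 0.3, -0.9]
width: 0.7
```

It has snapped (force gone). I'll follow down to confirm it is seated with a modest push.

```bash
python3 -m creep '[{"tx":0,"ty":0,"tz":-1,"rx":0,"ry":0,"rz":0,"fingers":255},{"tx":0,"ty":0,"tz":-2,"rx":0,"ry":0,"rz":0,"fingers":255},{"tx":0,"ty":0,"tz":-2,"rx":0,"ry":0,"rz":0,"fingers":255}]'
```

```text
t: 15.65
ee_pos: [460.3, -96.6, 45.1]
orientation: [-1.213, 1.204, -1.204]
ft_force: [0.3, 0.1, -1.2]
width: 0.4
```

```bash
python3 -m creep '[{"tx":0,"ty":0,"tz":-0.7,"rx":0,"ry":0,"rz":0,"fingers":255},{"tx":0,"ty":0,"tz":-0.7,"rx":0,"ry":0,"rz":0,"fingers":255}]'
```

```text
t: 15.9
ee_pos: [460.6, -96.6, 44.7]
orientation: [-1.212, 1.204, -1.204]
ft_force: [0.1, -0.1, 4.2]
width: 0.2
```

```bash
python3 -m creep '[{"tx":0,"ty":0,"tz":-0.8,"rx":0,"ry":0,"rz":0,"fingers":255},{"tx":0,"ty":0,"tz":-0.8,"rx":0,"ry":0,"rz":0,"fingers":255}]'
python3 -m creep '[{"tx":0,"ty":0,"tz":5,"rx":0,"ry":0,"rz":0,"fingers":255},{"tx":0,"ty":0,"tz":50,"rx":0,"ry":0,"rz":0,"fingers":255},{"tx":0,"ty":40,"tz":110,"rx":0,"ry":0,"rz":0,"fingers":255},{"tx":0,"ty":100,"tz":120,"rx":0,"ry":0,"rz":0,"fingers":255},{"tx":0,"ty":160,"tz":120,"rx":0,"ry":0,"rz":0,"fingers":255},{"tx":0,"ty":200,"tz":120,"rx":0,"ry":0,"rz":0,"fingers":255},{"tx":0,"ty":200,"tz":120,"rx":0,"ry":0,"rz":0,"fingers":255},{"tx":0,"ty":200,"tz":120,"rx":0,"ry":0,"rz":0,"fingers":255}]'
python3 - <<'E'
from h import *
im=shot('side','side12');cv2.imwrite('pics/s12z.png',cv2.resize(im['pixels'][170:260,275:365],None,fx=6,fy=6,interpolation=cv2.INTER_CUBIC))
im=shot('top','top12');cv2.imwrite('pics/t12z.png',cv2.resize(im['pixels'][200:300,310:430],None,fx=6,fy=6,interpolation=cv2.INTER_CUBIC))
print(proj(load('side12'),[[460.7,-58,26.5]]))
E
```

```text
t: 16.15
ee_pos: [461.1, -96.6, 44.3]
orientation: [-1.211, 1.203, -1.205]
ft_force: [-0.0, 1.1, 10.2]
width: 0.7
t: 17.15
ee_pos: [459.9, 103.1, 163.5]
orientation: [-1.214, 1.204, -1.203]
ft_force: [-0.8, -0.2, 0.4]
width: 0.1
[[332.59885271 242.82144457]]
```

View pics/s12z.png

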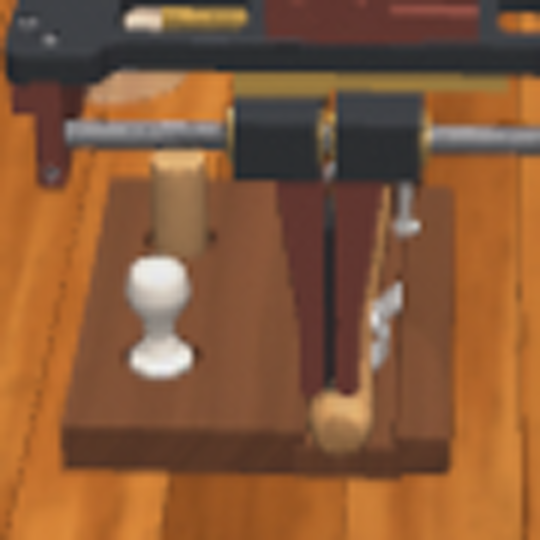

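View pics/t12z.png

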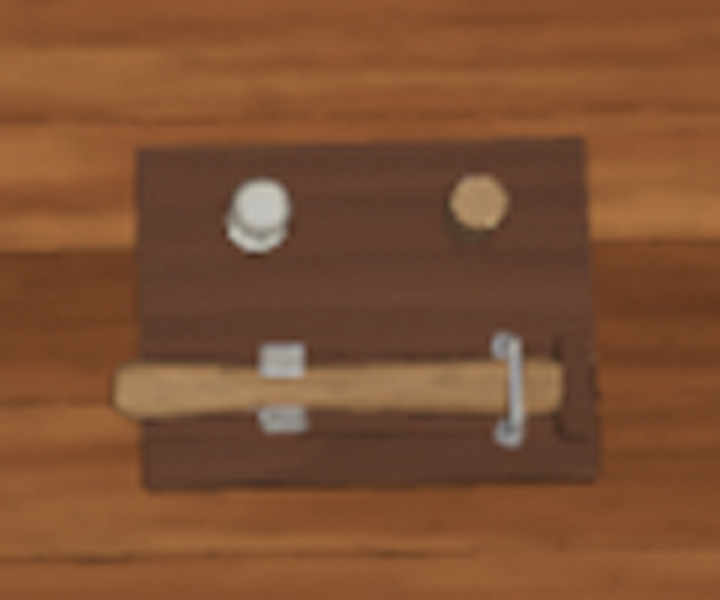

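View pics/side12.png

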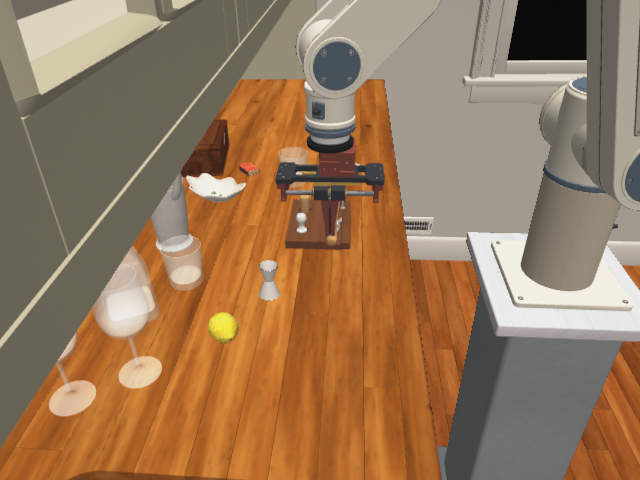

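The top view shows the muddler straight in the groove, head under the hoop against the cheek, with stopper and cork standing. The arm hides the side view, so I'll move it clear and check flatness.

```bash
python3 -m creep '[{"tx":0,"ty":40,"tz":40,"rx":0,"ry":0,"rz":0,"fingers":255},{"tx":0,"ty":80,"tz":80,"rx":0,"ry":0,"rz":0,"fingers":255},{"tx":0,"ty":120,"tz":120,"rx":0,"ry":0,"rz":0,"fingers":255},{"tx":0,"ty":150,"tz":150,"rx":0,"ry":0,"rz":0,"fingers":255},{"tx":-60,"ty":180,"tz":180,"rx":0,"ry":0,"rz":0,"fingers":255},{"tx":-60,"ty":180,"tz":180,"rx":0,"ry":0,"rz":0,"fingers":255}]'
python3 - <<'E'
from h import *
im=shot('side','side13');cv2.imwrite('pics/s13z.png',cv2.resize(im['pixels'][180:260,275:365],None,fx=7,fy=7,interpolation=cv2.INTER_CUBIC))
im=shot('wrist','wrist13');print(proj(load('side13'),[[460.7,-58,26.5],[460.7,-58,16.5],[460.7,-58,36.5],[460.7,-71,14]]))
E
```

```text
t: 18.0
ee_pos: [399.5, 283.7, 345.2]
orientation: [-1.211, 1.203, -1.203]
ft_force: [0.8, -0.2, 0.1]
width: 0.2
[[332.59885271 242.82144457]
 [332.58181312 246.58757476]
 [332.61605908 239.01845224]
 [332.80721239 244.25001553]]
```

View pics/s13z.png

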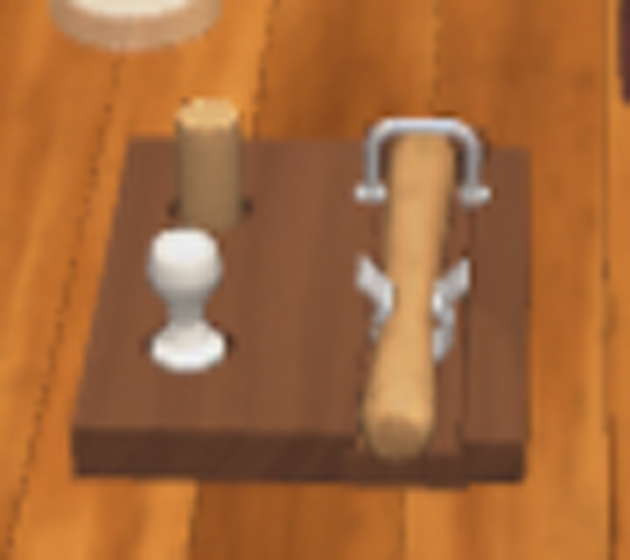

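Run:
```python
from h import *
t=load('top12');print(proj(t,[[460.7,-245,26.5],[460.7,-58,26.5],[460.7,-245,30],[460.7,-128.5,44],[460.7,-222.9,49]]))
cv2.imwrite('pics/t12y.png',cv2.resize(t['pixels'][245:285,380:415],None,fx=16,fy=14,interpolation=cv2.INTER_CUBIC))
```

```text
[[402.17680241 264.13582786]
 [327.80537109 265.31584959]
 [402.36951306 263.96951834]
 [356.23873263 264.04084746]
 [394.4987522  263.19431353]]
```

View pics/t12y.png

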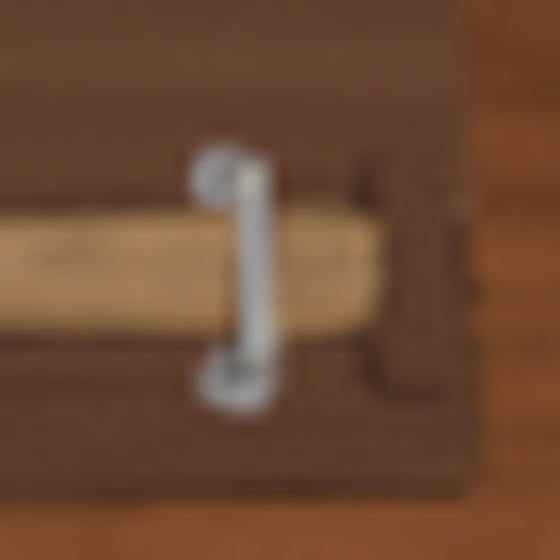

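View pics/wrist13.png

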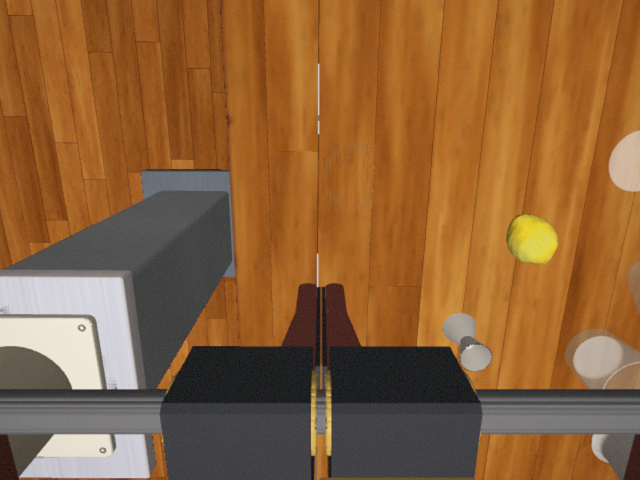

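The head end butts directly against the cheek (zoom x≈383) with no gap, and the jigger and lemon stand undisturbed. Handing in.

```bash
python3 -c "
from workcell import ctrl
print(ctrl.get_obs()['t']);print(ctrl.close_job())"
```

```text
18.1
the job is handed in; nothing more can be done
None
```

The muddler is put away on the board, and I handed the job in at about 18 s. I gripped it near the head, tilted it about 14°, and slid the head under the hoop. I eased the tilt to about 10° and went on until the head touched the end stop (about 9 N). Then I let go and pressed the handle down with closed fingers.

**Clip and seating:** The readings peaked at about 8 N on the handle; then the clip snapped and the force fell to zero. A final 10 N push met the handle at the height expected for lying flat (tips about 37 mm above the worktop). The load on the board stayed well under 4.5 kg.

**Last pictures:**
- The head butts against the closed end under the hoop.
- The clip fingers are round the waist.
- The muddler lies flat to about 1 mm.
- The stopper, cork, jigger and lemon are still standing in place. I did not check the tumbler closely, but the arm did not go near it.

**Disagreements:**
- **Grip reading:** It fell from 21.5 to about 20 mm after lifting, which looked like slip. It then held steady, and the pictures showed no further movement.
- **Handle end:** It looks up to 3 mm off the groove's centre line in one view, within the groove's clearance; in the top view it is straight.
- **Camera rays:** They disagreed with predictions by 1–4 pixels, roughly the calibration error.

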